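Load the stamp rack and slide its carriage up to the row

ROBOT

A 6-joint arm with a two-finger parallel gripper is mounted at the origin on the work surface; the furniture and walls round the work are solid. World frame = base frame: x ahead of the robot, y to its left, z up, the work surface at z = 0. Lengths are in m, angles in rad, forces in N, time in s.
With the tool pointing down it reaches from about 0.35 to 0.775 m from the base axis. Payload 7.3 kg.
Tool frame: the origin (TCP) lies at the very end of the fingers, on their centre line; the grasp point (between the pads) lies 19 mm behind it; z points along the fingers, y is the line along which they close (so a half turn about z gives the same grasp; the last joint's range is limited). The gripper opens to 92 mm and grips with 3 to 60 N. Pads are 19 mm wide; open, the fingers measure 130 mm over their backs; the gripper's body (75 mm by 190 mm) begins 47 mm behind the grasp point.
Start: joints at [1.078, 0.342, 1.524, -0, 1.275, -0.146], TCP at [0.178, 0.494, 0.227] pointing down, gripper open.
Joint ranges: [-2.53, 2.53], [-0.77, 2.02], [0.04, 2.7], [-1, 4.14], [0.28, 2.66], [-3.11, 3.11]. Speed limits (rad/s): [2.57, 2.57, 3.14, 3.14, 3.14, 3.14].

INTERFACE

Orientations are given as a unit quaternion [x, y, z, w].
In Python, from bench import arm, imaging, finish_job gives the robot as it stands. The module is installed in compiled form; this text tells all that it offers.
- The arm moves only by the tool carry_out, never from a script. Its argument "commands" is text: rows parted by semicolons, each of 7 numbers parted by spaces: the shift along the tool's x, y, z in units of 25 mm (1.0 is 25 mm), then the turn, a rotation vector about the tool's x, y, z in units of 6 degrees (1.0 is 6 degrees), then the opening, from -1 (shut) to 1 (fully open). A call has exactly 5 rows; each row shifts and turns the commanded pose from where the row before left it, along the tool's axes as they then stand; what a row does not reach is not made up. A row lasts 1/12 s, in which the tool goes at most 41.7 mm and 7.16 degrees, less where a joint would pass 70% of its speed; a pose out of reach is approached as far as the arm can. A call is refused whole if a number of a shift passes 1 or a number of a turn 1, either way. A call with a gripper value outside its range is refused whole. The fingers move at their own pace and stop on an object; "squeeze" is the grip in N (left out, the last holds). Time passes only in rows, so rows that do not move let the fingers close, or fill a call up. It gives the time, the measured TCP pose, the force, the opening and the grip force at its end, in the units of the state.
- arm.read_state(): the state, without advancing time (a new reading comes with each control period).
- imaging.camera(name): name is "scene" or "side" or "wrist"; returns a dict with "image" (384x512x3 uint8, red, green, blue), "range_z" (384x512 float32, m along the optical axis (not along the pixel's ray), 0 where there is no reading), "intrinsics" (3x3 intrinsics, pixels), "R" (3x3) and "t" (3): a world point X has camera coordinates R X + t. Camera axes: x right, y down, z forward; pixel columns grow to the right and rows downward; lengths in m; the calibration is good to about 2 mm. The wrist camera is an equidistant fisheye: a pixel r from the principal point sees the ray r / f radians off the axis. A picture is of the moment at which its call begins.
- finish_job(): hands the job in; it is judged then, once.
The state is a dict: "t": time; "joint_pos": joint angles; "joint_velocities": joint speeds; "joint_efforts": joint torques, N m; "tcp_pos": TCP position; "tool_rot": TCP orientation; "ft_force": force on the tool from outside, world axes, zero at the start; "torque": the same for the moment, N m; "opening": finger opening in m; "finger_force": force on a finger pad.
Only numpy, scipy, OpenCV 4.12 (cv2) and the standard library are available. Lean on these libraries where they do the work, as an engineer would, in place of code of your own. Each camera call takes 0.05 s, during which the arm holds its last target. There are 200 camera calls.

TASK

Slide the rack's carriage fully back to its stop by the orange grip, then stand the two wooden block stamps that are standing out on the desk top upright in the rack beside the one already there, so that the row steps down from the tallest at the end plate to the shortest beside the carriage. Then slide the carriage up against the row so that the three stamps are held together, snug against the end plate, and let go. Do not tip any of the three stamps over, and leave the other things on the desk where they are.

Things in the scene. Friction and masses are not known exactly. Their poses are not given: they have to be found in the camera images.
- rack: stamp rack fixed to the desk: pale wooden base 110 (x) x 205 (y) mm, row along its y. Origin: centre of underside, on the desk. Floor for stamps at z 10 mm. Tall end plate (100 wide, top z 88) at +y, inner face at y +86.5; low wooden stop (top z 44) at y -90.5 to -102.5. Steel guide rods, 10 mm diameter, along y at x -37 and +37 (tops z 25): clear width 64 mm
- carriage (a joint): slide of the grey carriage on the rods. Value (m) = clear gap from the end plate's inner face to the carriage's flat front face; 0.130 = at the stop, fully back (moves to rack -y as it grows). About 2 N friction and damping of 4 N s/m; stays where left. Front face 92 mm wide, top z 70 mm; carriage 46 mm long behind it
- grip (a point): point in the carriage's orange upright grip, pinched from above across rack x: grip is 22 mm (rack x) by 28 mm (rack y), from z 70 to 107 mm above the desk. The point is on its centre line, 24 mm behind the carriage's front face, at z 92 mm. Axes parallel to the rack's
- cord (a point): fixed obstacle: foot of a black power cord about 10 mm thick that hangs to the desk top here; from here it rises almost straight up, leaning by 25 mm towards the robot, to far above the arm. It is solid: arm and gripper must pass beside it, never sweep through it
- towels (a point): fixed obstacle: pack of white towels in a blue tray, 245 x 135 mm in plan, top at z 125 mm; this point is the centre of its footprint, its long axis points from the robot's left front to the right back (direction x 0.91, y -0.41)
- tray (a point): fixed obstacle: dark red two-storey paper tray, rim at z 101 mm; this point is its front left corner at desk height. Its left side runs 320 mm away from the robot (direction x 0.99, y -0.10), its front side 370 mm to the right (direction x -0.10, y -0.99)
- tall_stamp: brown wooden stamp block, 51 (x) x 19 (y) x 83 (z) mm, upright, in the rack from the start near the end plate. Origin: centre of its underside; z is up
- middle_stamp: dark speckled brown wooden stamp block with a pale label on one narrow upright side, 46 (x) x 22 (y) x 72 (z) mm, about 50 g, standing upright on the desk. Origin: centre of its underside. To fit between the others it stands with its x along the rack's x, either way round
- short_stamp: pale brown plain wooden stamp block, 52 (x) x 30 (y) x 62 (z) mm, about 65 g, standing upright on the desk. Origin: centre of its underside. It stands in the rack with its x along the rack's x, either way round
- carton: bystander: green and white printed carton, 40 x 34 x 86 mm, upright. Origin: centre of its underside
- glue: bystander: glue stick with green cap, 24 mm diameter, 82 mm tall, upright. Origin: centre of its underside
- knob_stamp: bystander: rubber stamp with a round white knob, foot 30 x 30 mm, 90 mm tall, upright. Origin: centre of its underside
- gift: bystander: white cubic gift box, 66 x 68 x 66 mm. Origin: centre of its underside
There are look-alikes about, which are no part of the job. What is shaped like the tall_stamp but pink is not meant.

How it is judged:
On the way, in this order (a step that is already met when the one before it is completed fails the run):
1. the carriage is fully back at its stop (joint above 0.125) (value of joint carriage above 0.125 m), for 0.2 s.
2. all three stamps stand upright in the rack between the end plate and the carriage, let go (y of tall_stamp in the frame of rack between -0.04 and 0.0865 m and x of tall_stamp in the frame of rack between -0.015 and 0.015 m and z of tall_stamp in the frame of rack between 0.006 and 0.014 m and angle between each of tall_stamp, middle_stamp, short_stamp's own z axis and vertical below 0.1 rad and angle between the x axis of each of tall_stamp, middle_stamp, short_stamp and the x axis of rack, either way round below 0.2 rad and linear speed of each of tall_stamp, middle_stamp, short_stamp below 0.02 m/s and y of middle_stamp in the frame of rack between -0.04 and 0.0865 m and x of middle_stamp in the frame of rack between -0.015 and 0.015 m and z of middle_stamp in the frame of rack between 0.006 and 0.014 m and y of short_stamp in the frame of rack between -0.04 and 0.0865 m and x of short_stamp in the frame of rack between -0.015 and 0.015 m and z of short_stamp in the frame of rack between 0.006 and 0.014 m and contact force between the fingers and tall_stamp below 0.3 N and contact force between the fingers and middle_stamp below 0.3 N and contact force between the fingers and short_stamp below 0.3 N), for 0.2 s.
At the end, for the whole second after the job is handed in: Carriage joint at rest below 0.077 (the row is 71 mm thick: at most 6 mm slack); the three stamps upright (0.1 rad) and still on the rack floor, within 15 mm of its centre line, square within 0.2 rad, in the order tall (at the end plate), middle, short (by the carriage) (value of joint carriage below 0.077 m and velocity of joint carriage between -0.01 and 0.01 m/s and y of tall_stamp in the frame of rack between 0.067 and 0.0865 m and x of tall_stamp in the frame of rack between -0.015 and 0.015 m and z of tall_stamp in the frame of rack between 0.006 and 0.014 m and angle between each of tall_stamp, middle_stamp, short_stamp's own z axis and vertical below 0.1 rad and angle between the x axis of each of tall_stamp, middle_stamp, short_stamp and the x axis of rack, either way round below 0.2 rad and linear speed of each of tall_stamp, middle_stamp, short_stamp below 0.02 m/s and y of middle_stamp in the frame of rack between 0.0455 and 0.067 m and x of middle_stamp in the frame of rack between -0.015 and 0.015 m and z of middle_stamp in the frame of rack between 0.006 and 0.014 m and y of short_stamp in the frame of rack between 0.018 and 0.0455 m and x of short_stamp in the frame of rack between -0.015 and 0.015 m and z of short_stamp in the frame of rack between 0.006 and 0.014 m); the robot touches nothing.
It fails at once if a stamp of the row is tipped over (tilted more than 0.6 rad) (angle between any of tall_stamp, middle_stamp, short_stamp's own z axis and vertical above 0.6 rad).
It fails at once if a bystander is moved more than 25 mm or tipped (distance of any of carton, glue, knob_stamp, gift from where it was at the start of the episode above 0.025 m or angle between any of carton, glue, knob_stamp, gift's own z axis and vertical above 0.4 rad).
It also fails if it takes over 72 s, if anything falls off the work surface, if the arm or the gripper's body presses on something with over 40 N, if the wrist force passes 120 N, or if a joint passes its speed limit or range.

## Working session

There is one attempt and no reset: what is moved stays moved. The work goes in short steps, Python scripts to look and compute and a tool call to move; the robot and the scene stay as the last step left them, time stands still between calls to the robot, and variables do not carry over. Pictures are saved under pics/ and viewed, at most 10 in all, crops included, and the job is handed in when it is done.

Besides the shell and the picture viewer there is one more tool, called after "Call:" as a command line: name --argument value ..., lists and objects as JSON in quotes. carry_out: Moves the arm, as the interface text tells. Its arguments: {"type":"object","properties":{"commands":{"type":"string"},"squeeze":{"type":"number"}},"required":["commands"]}

```bash
mkdir -p pics; cat > h.py <<'E'
from bench import arm, imaging
import numpy as np, cv2
from scipy.spatial.transform import Rotation as Rn
def grab(n):
    c=imaging.camera(n); np.savez(f'{n}.npz',**c); return c
def load(n): return dict(np.load(f'{n}.npz'))
def w(c,u,v,z=None):
    K=c['intrinsics'];r=np.array([(u-K[0,2])/K[0,0],(v-K[1,2])/K[1,1],1.])
    R,t=c['R'],c['t']; o=-R.T@t; d=R.T@r
    if z is None: return o+d*c['range_z'][int(v),int(u)]
    return o+d*(z-o[2])/d[2]
E
python3 - <<'E'
from h import *
for n in('scene','side'):
    c=grab(n); cv2.imwrite(f'pics/{n}0.png',cv2.resize(c['image'][:,:,::-1],(800,600),interpolation=cv2.INTER_CUBIC)); print(-c['R'].T@c['t'],c['R'][2])
print(arm.read_state())
E
```

```text
[ 0.15054576 -0.84820292  0.74069191] [ 0.40719327  0.69165347 -0.59649738]
[0.27888429 0.68605578 0.70739262] [ 0.29133647 -0.76277715 -0.57731627]
{'t': 0.1, 'joint_pos': array([ 1.07800069e+00,  3.42660460e-01,  1.52490359e+00, -2.55010818e-05,
        1.27539125e+00, -1.45985556e-01]), 'joint_velocities': array([ 0.00142251, -0.00111965, -0.00376638, -0.00125354, -0.00114925,
        0.00107677]), 'joint_efforts': array([ 1.39556254e-03, -4.32004380e+01, -2.44694567e+01,  7.17878644e-02,
        5.26623591e-02, -7.76259458e-05]), 'tcp_pos': array([0.17825757, 0.49343518, 0.22611686]), 'tool_rot': array([ 1.72533611e-01,  9.85003395e-01, -6.50695640e-04, -2.02348307e-04]), 'ft_force': array([-0.46235258,  0.02689841, -0.44913805]), 'torque': array([-0.06651561,  0.02575482,  0.02957572]), 'finger_force': 0.0, 'opening': 0.09188428047112306}
```

View pics/scene0.png

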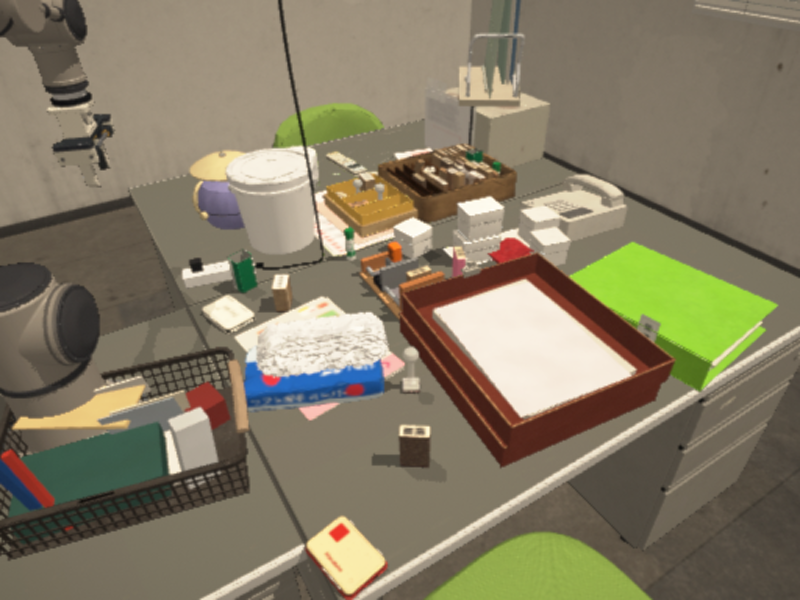

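View pics/side0.png

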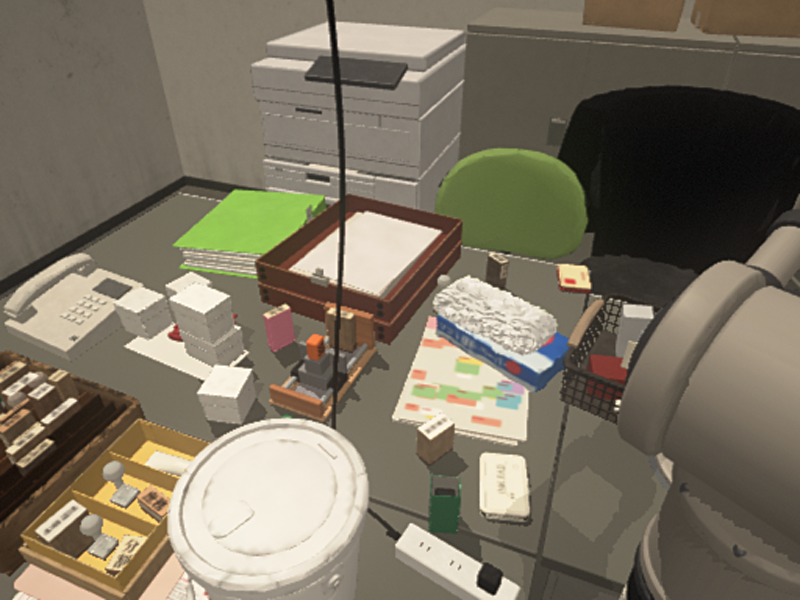

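The scene picture shows the rack at about (400,275), the middle stamp at (415,445), the short stamp at (282,292) and the cord foot at (321,262). In the side picture the rack is at (330,365), the short stamp at (435,438) and the middle stamp at (497,268).

```bash
python3 - <<'E'
from h import *
def crop(c,x,y,wd,ht):
    im=cv2.resize(c['image'][y:y+ht,x:x+wd,::-1],(400,300),interpolation=cv2.INTER_CUBIC); cv2.putText(im,f'{x},{y} x{400/wd:.2f}',(3,12),0,.4,(0,0,255),1);return im
s,d=load('scene'),load('side')
a=np.vstack([np.hstack([crop(s,220,145,80,60),crop(d,165,190,80,60)]),np.hstack([crop(s,230,255,80,60),crop(d,250,255,60,45)])])
cv2.imwrite('pics/c1.png',a)
E
```

```text
(no output)
```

View pics/c1.png

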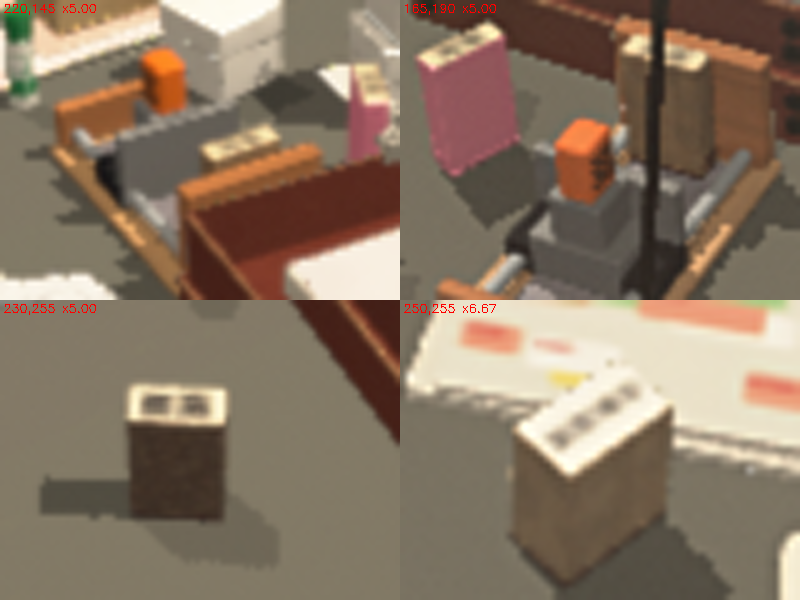

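The crop shows the end plate top (180-320,150-200 in tile 1), the orange grip at (163,78) with its top at (163,58), the tall stamp top at (240,148), and the tops of the middle (177,403) and short (593,420) stamps. Next I'll measure from the range data in both views.

```bash
cat >> h.py <<'E'
def cloud(c):
    K=c['intrinsics'];v,u=np.mgrid[:384,:512];Z=c['range_z']
    P=np.stack([(u-K[0,2])/K[0,0]*Z,(v-K[1,2])/K[1,1]*Z,Z],-1)
    X=(P-c['t'])@c['R']; X[Z==0]=np.nan; return X
def top(c,x0,y0,x1,y1,name,zlo,zhi=9,col=None):
    X=cloud(c)[y0:y1,x0:x1].reshape(-1,3); I=c['image'][y0:y1,x0:x1].reshape(-1,3).astype(int)
    m=(X[:,2]>zlo)&(X[:,2]<zhi)
    if col: m&=col(I)
    P=X[m]; 
    if len(P)<4: print(name,'few',len(P)); return
    r=cv2.minAreaRect((P[:,:2]*1000).astype(np.float32))
    print(name,len(P),'mean',P.mean(0).round(4),'zmed/max',np.median(P[:,2]).round(4),P[:,2].max().round(4),'rect c',np.round(r[0],1),'size',np.round(r[1],1),'ang',round(r[2],1))
E
python3 - <<'E'
from h import *
s,d=load('scene'),load('side')
org=lambda I:(I[:,0]>170)&(I[:,1]<130)&(I[:,2]<80)
top(s,250,325-55,285,300,'mid s',.06); top(d,308,158,328,185,'mid d',.06)
top(s,172,172,190,200,'short s',.052); top(d,265,262,293,300,'short d',.052)
top(s,245,150,260,170,'grip s',.1,.12,org);top(d,190,210,215,235,'grip d',.1,.12,org)
top(s,250,170,290,190,'plate s',.08,.095,lambda I:(I[:,0]-I[:,2]>45));top(d,205,190,245,207,'plate d',.08,.095,lambda I:(I[:,0]-I[:,2]>45))
top(s,258,168,278,181,'tall s',.084,.1,lambda I:I[:,2]>90);top(d,208,192,232,206,'tall d',.084,.1,lambda I:I[:,2]>90)
top(s,146,160,168,188,'carton s',.07);top(d,270,300,300,345,'carton d',.07)
top(s,217,140,232,166,'glue s',.06);top(s,253,220,272,252,'knob s',.05,.1);top(s,250,138,280,165,'gift s',.055,.08,lambda I:I.min(1)>130)
top(s,155,200,250,262,'towels s',.08)
top(s,255,163,430,300,'tray s',.093,.11,lambda I:(I[:,0]-I[:,2]>40))
# rods/plate points at several pixels, front face edges
for n,c,pts in(('s',s,[(256,182.5),(284,175),(231.5,167),(256,185),(244,172),(283,174)]),('d',d,[(209,195),(241,202),(314-0,185)])):
    for p in pts: print(n,p,w(c,*p).round(4), w(c,*p,.088).round(4))
# cord
for n,c,u0,u1 in(('s',s,175,212),('d',d,205,225)):
    for v in range(10,175 if n=='s' else 265,30):
        row=c['image'][v,u0:u1].astype(int).sum(1); u=u0+row.argmin(); print('cord',n,v,u,w(c,u,v).round(3))
print(w(s,205,167,0), w(s,208,165,0))
E
```

```text
mid s 206 mean [ 0.4495 -0.3705  0.0703] zmed/max 0.0717 0.0752 rect c [ 450.7 -369.1] size [24.2 45.3] ang 53.1
mid d 109 mean [ 0.4443 -0.3129  0.0821] zmed/max 0.0708 0.1223 rect c [ 435.8 -278.7] size [ 45.8 218.2] ang 8.4
short s 109 mean [0.4315 0.1262 0.0611] zmed/max 0.0619 0.0654 rect c [432.5 129.3] size [54.7 30.4] ang 60.4
short d 268 mean [0.4304 0.1363 0.0603] zmed/max 0.0611 0.0641 rect c [431.1 133.6] size [52.9 32.3] ang 63.5
grip s 16 mean [0.6696 0.0575 0.1047] zmed/max 0.1046 0.1081 rect c [668.7  62.3] size [19.9 29.2] ang 13.0
grip d 23 mean [0.6688 0.0671 0.1053] zmed/max 0.1054 0.1073 rect c [670.6  63.9] size [25.5 19.6] ang 87.2
plate s 321 mean [ 0.6664 -0.066   0.088 ] zmed/max 0.0882 0.0949 rect c [664. -62.] size [ 78.3 102.2] ang 84.8
plate d 173 mean [ 0.6623 -0.045   0.0882] zmed/max 0.0876 0.0946 rect c [665.2 -42.3] size [39.7 99.7] ang 86.8
tall s 51 mean [ 0.6734 -0.0344  0.0935] zmed/max 0.0937 0.096 rect c [674.2 -34.1] size [20.7 47.8] ang 85.4
tall d 60 mean [ 0.6705 -0.034   0.0922] zmed/max 0.0923 0.0954 rect c [670.6 -36.9] size [27.1 48.2]
[... 1262 characters left out ...]
23  -0.0912  0.0572] [ 0.6067 -0.0545  0.088 ]
d (314, 185) [ 0.4228 -0.1695  0.1192] [ 0.4304 -0.2148  0.088 ]
cord s 10 180 [0.535 0.187 0.552]
cord s 40 184 [0.535 0.188 0.475]
cord s 70 190 [0.54  0.184 0.39 ]
cord s 100 196 [0.551 0.194 0.29 ]
cord s 130 201 [0.558 0.202 0.179]
cord s 160 206 [0.568 0.213 0.051]
cord d 10 212 [0.533 0.193 0.625]
cord d 40 215 [0.532 0.192 0.585]
cord d 70 217 [0.531 0.193 0.542]
cord d 100 219 [0.53  0.194 0.494]
cord d 130 219 [0.534 0.193 0.44 ]
cord d 160 218 [0.539 0.195 0.38 ]
cord d 190 217 [0.545 0.197 0.314]
cord d 220 215 [0.552 0.202 0.24 ]
cord d 250 214 [0.557 0.209 0.159]
[0.5739639  0.24853972 0.        ] [0.58955335 0.25509333 0.        ]
```

```bash
python3 - <<'E'
from h import *
for n in('scene','side'):
    c=load(n);X=cloud(c).reshape(-1,3);I=c['image'].reshape(-1,3).astype(int)
    g=(X[:,0]>.58)&(X[:,0]<.76)&(X[:,1]>-.12)&(X[:,1]<.19)
    orange=(I[:,0]-I[:,2]>40)
    # rods: z 0.018..0.027
    m=g&(X[:,2]>.019)&(X[:,2]<.027)&~orange&(X[:,1]>-.05)
    for lo,hi in((.6,.65),(.69,.74)):
        P=X[m&(X[:,0]>lo)&(X[:,0]<hi)]
        if len(P)>5: print(n,'rod',len(P),np.polyfit(P[:,1],P[:,0],1).round(4),'x@0',np.polyval(np.polyfit(P[:,1],P[:,0],1),0).round(4),P[:,1].min().round(3),P[:,1].max().round(3))
    m=g&(X[:,2]>.085)&(X[:,2]<.092)&orange&(X[:,1]<-.045)&(X[:,1]>-.09);P=X[m]
    print(n,'plate',len(P),P[:,:2].min(0).round(4),P[:,:2].max(0).round(4),cv2.minAreaRect((P[:,:2]*1e3).astype(np.float32)),'inner y vs x',[(round(x,3),P[abs(P[:,0]-x)<.01][:,1].max().round(4)) for x in(.625,.645,.665,.685,.705)if (abs(P[:,0]-x)<.01).any()])
    m=g&(X[:,2]>.064)&(X[:,2]<.0725)&~orange&(X[:,1]>0);P=X[m]
    print(n,'carr',len(P),P[:,:2].min(0).round(4),P[:,:2].max(0).round(4),[(round(x,3),P[abs(P[:,0]-x)<.007][:,1].min().round(4)) for x in(.63,.65,.67,.69,.71)if (abs(P[:,0]-x)<.007).any()])
    m=g&(X[:,2]>.039)&(X[:,2]<.046)&orange&(X[:,1]>.08);P=X[m]
    print(n,'stop',len(P),P[:,:2].min(0).round(4),P[:,:2].max(0).round(4))
    b=(X[:,0]>.2)&(X[:,0]<.75)&(X[:,1]>.25)&(X[:,1]<.6)&(X[:,2]>.1)&(I.min(1)>100)
    print(n,'bucket',np.nanpercentile(X[b],[1,99],axis=0).round(3))
E
```

```text
scene rod 74 [0.0447 0.6315] x@0 0.6315 -0.027 0.126
scene plate 105 [ 0.5993 -0.09  ] [ 0.715  -0.0457] ((654.036865234375, -61.089908599853516), (119.41594696044922, 36.79456329345703), 12.570531845092773) inner y vs x [(0.625, np.float64(-0.0492)), (0.645, np.float64(-0.0484)), (0.665, np.float64(-0.0492)), (0.685, np.float64(-0.0457)), (0.705, np.float64(-0.0498))]
scene carr 109 [0.6268 0.0324] [0.7598 0.1899] [(0.63, np.float64(0.0387)), (0.65, np.float64(0.0394)), (0.67, np.float64(0.0324)), (0.69, np.float64(0.0369)), (0.71, np.float64(0.0348))]
scene stop 45 [0.6275 0.1269] [0.6943 0.1452]
scene bucket [[0.203 0.298 0.102]
 [0.626 0.59  0.57 ]]
side rod 134 [0.0243 0.6316] x@0 0.6316 -0.044 0.122
side rod 58 [0.0599 0.7016] x@0 0.7016 -0.032 0.114
side plate 86 [ 0.6167 -0.0641] [ 0.7143 -0.0455] ((665.4617309570312, -54.79059600830078), (17.27480697631836, 97.75437927246094), 89.00155639648438) inner y vs x [(0.625, np.float64(-0.0455)), (0.645, np.float64(-0.0469)), (0.665, np.float64(-0.0492)), (0.685, np.float64(-0.0511)), (0.705, np.float64(-0.0469))]
side carr 154 [0.6245 0.0365] [0.7598 0.1898] [(0.63, np.float64(0.0422)), (0.65, np.float64(0.0417)), (0.67, np.float64(0.0427)), (0.69, np.float64(0.07)), (0.71, np.float64(0.0365))]
side stop 147 [0.6255 0.1303] [0.7262 0.1466]
side bucket [[0.201 0.312 0.138]
 [0.625 0.52  0.589]]
```

Call:
carry_out --commands "0 -0.9 -0.2 0 0 0 1;0 -0.9 -0.2 0 0 0 1;0 -0.9 -0.2 0 0 0 1;0 -0.9 -0.2 0 0 0 1;0 -0.9 -0.2 0 0 0 1"

```text
t: 0.52
tcp_pos: [0.1396, 0.3867, 0.2515]
tool_rot: [0.173, 0.985, -0.0, -0.0]
ft_force: [-0.5, 0.4, 0.9]
opening: 0.0922
finger_force: 0.0
```

```bash
python3 - <<'E'
from h import *
s,d=load('scene'),load('side')
for p in((173,314),(120,314),(225,300),(173,275),(173,360)):print(w(d,*p).round(3))
for p in((150,102),(175,105),(198,100),(165,150)):print(w(s,*p).round(3))
E
```

```text
[0.534 0.401 0.2  ]
[0.617 0.431 0.198]
[0.466 0.344 0.199]
[0.578 0.329 0.2  ]
[0.493 0.468 0.198]
[0.475 0.473 0.204]
[0.546 0.401 0.201]
[0.633 0.388 0.204]
[0.465 0.357 0.056]
```

Call:
carry_out --commands "-0.93 0 0 0 0 0.54 1;-0.93 0 0 0 0 0.54 1;-0.93 0 0 0 0 0.54 1;-0.93 0 0 0 0 0.54 1;-0.93 0 0 0 0 0.54 1"

```text
t: 0.93
tcp_pos: [0.2448, 0.3359, 0.2515]
tool_rot: [0.311, 0.95, -0.0, -0.0]
ft_force: [0.0, 0.6, 0.6]
opening: 0.0921
finger_force: 0.0
```

Call:
carry_out --commands "-0.93 0 0 0 0 0.54 1;-0.93 0 0 0 0 0.54 1;-0.93 0 0 0 0 0.54 1;-0.93 0 0 0 0 0.54 1;-0.93 0 0 0 0 0.54 1"

```text
t: 1.35
tcp_pos: [0.33, 0.2573, 0.2514]
tool_rot: [0.442, 0.897, -0.0, -0.0]
ft_force: [-0.2, 0.2, 0.1]
opening: 0.0919
finger_force: 0.0
```

Call:
carry_out --commands "-0.93 0 0 0 0 0.54 1;-0.93 0 0 0 0 0.54 1;-0.93 0 0 0 0 0.54 1;-0.93 0 0 0 0 0.54 1;-0.93 0 0 0 0 0.54 1"

```text
t: 1.77
tcp_pos: [0.3899, 0.158, 0.2514]
tool_rot: [0.564, 0.826, -0.0, -0.0]
ft_force: [0.0, 0.5, -0.3]
opening: 0.092
finger_force: 0.0
```

Call:
carry_out --commands "-0.93 0 0 0 0 0.54 1;-0.93 0 0 0 0 0.54 1;-0.93 0 0 0 0 0.54 1;-0.93 0 0 0 0 0.54 1;-0.93 0 0 0 0 0.54 1"

```text
t: 2.18
tcp_pos: [0.4196, 0.0461, 0.2514]
tool_rot: [0.674, 0.738, -0.0, -0.0]
ft_force: [0.3, -0.1, -0.4]
opening: 0.0921
finger_force: 0.0
```

Call:
carry_out --commands "0 1 0 0 0 0.26 1;0 1 0 0 0 0.26 1;0 1 0 0 0 0.26 1;0 1 0 0 0 0.26 1;0 1 0 0 0 0.26 1"

```text
t: 2.6
tcp_pos: [0.5453, 0.052, 0.2513]
tool_rot: [0.723, 0.691, -0.0, -0.0]
ft_force: [0.3, 0.5, -0.2]
opening: 0.0919
finger_force: 0.0
```

Call:
carry_out --commands "0.1 1 0 0 0 0 1;0.1 1 0 0 0 0 1;0.1 1 0 0 0 0 1;0.1 1 0 0 0 0 1;0 0.8 0 0 0 0 1"

```text
t: 3.02
tcp_pos: [0.666, 0.0572, 0.2508]
tool_rot: [0.722, 0.692, -0.0, -0.0]
ft_force: [-0.0, -0.6, -0.2]
opening: 0.0916
finger_force: 0.0
```

```bash
python3 - <<'E'
from h import *
c=grab('wrist'); cv2.imwrite('pics/w1.png',cv2.resize(c['image'][:,:,::-1],(800,600),interpolation=cv2.INTER_CUBIC)); print(-c['R'].T@c['t'],c['R'],c['intrinsics']); print(arm.read_state()['tcp_pos'],(c['range_z']>0).mean())
E
```

```text
[0.66979046 0.1268497  0.40798645] [[ 0.99906241 -0.04326512 -0.00156105]
 [-0.04132531 -0.96377607  0.26349175]
 [-0.0129045  -0.26318019 -0.96466039]] [[297.31863964   0.         256.64516239]
 [  0.         297.31863964 194.26076286]
 [  0.           0.           1.        ]]
[0.66822392 0.05653438 0.24972294] 0.9691263834635416
```

View pics/w1.png

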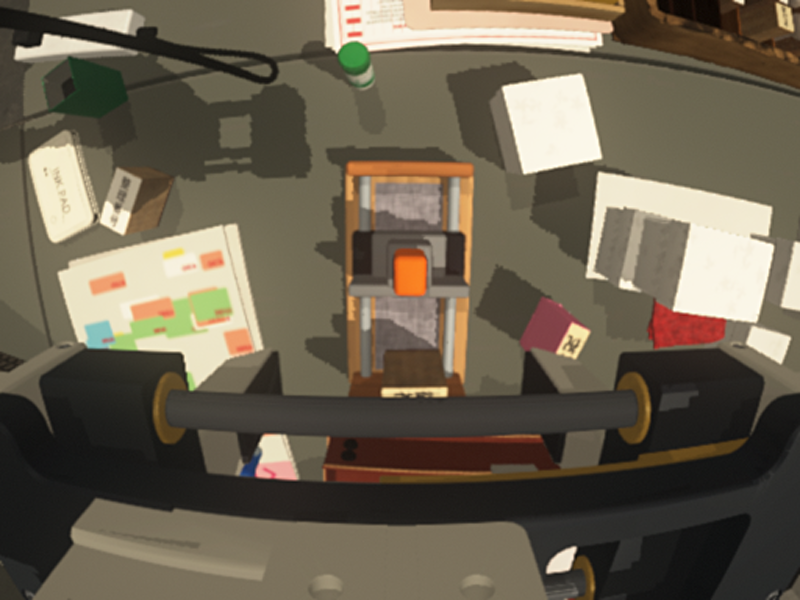

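The wrist picture shows the rack nearly aligned with the image: grip at (410,272), stop at (410,170), rods at columns 365 and 457, tall stamp at (415,370). I'll fit the rack frame from this view.

```bash
cat >> h.py <<'E'
def fray(c,u,v):
    K=c['intrinsics'];x=(np.asarray(u,float)-K[0,2])/K[0,0];y=(np.asarray(v,float)-K[1,2])/K[1,1];th=np.hypot(x,y)+1e-9
    return np.stack([np.tan(th)*x/th,np.tan(th)*y/th,np.ones_like(x)],-1)
def fcloud(c):
    v,u=np.mgrid[:384,:512]; X=(fray(c,u,v)*c['range_z'][...,None]-c['t'])@c['R']; X[c['range_z']==0]=np.nan; return X
def fw(c,u,v,z):
    o=-c['R'].T@c['t']; d=c['R'].T@fray(c,u,v); return o+d*(z-o[2])/d[2]
def rect(P): r=cv2.minAreaRect((P[:,:2]*1000).astype(np.float32)); return np.round(r[0],1),np.round(r[1],1),round(r[2],1)
E
python3 - <<'E'
from h import *
c=load('wrist'); s=512/800
for n,l,z in(('Lrod',[(366,190),(365,360)],.02),('Rrod',[(453,190),(460,360)],.02),('base L',[(347,180),(350,365)],.01),('base R',[(473,180),(466,365)],.01),('carr front L/R',[(349,293),(470,293)],.07),('plate',[(348,378),(466,378)],.088),('grip top front',[(396,294),(427,294)],.107)):
    print(n,[fw(c,u*s,v*s,z).round(4) for u,v in l])
X=fcloud(c).reshape(-1,3);I=c['image'].reshape(-1,3).astype(int)
g=(X[:,0]>.6)&(X[:,0]<.74)&(X[:,1]>-.08)&(X[:,1]<.17)
o=(I[:,0]>180)&(I[:,1]<130)&(I[:,2]<80)
m=g&o&(X[:,2]>.1);print('grip',m.sum(),X[m].mean(0),rect(X[m]))
gr=abs(I[:,0]-I[:,2])<30
m=g&gr&(X[:,2]>.066)&(X[:,2]<.074)&(X[:,1]<.06);print('carr top',m.sum(),rect(X[m]))
for lo,hi in((.61,.65),(.685,.73)):
    m=g&gr&(X[:,2]>.0225)&(X[:,2]<.028)&(X[:,0]>lo)&(X[:,0]<hi);P=X[m];print('rod',m.sum(),np.polyfit(P[:,1],P[:,0],1).round(4),rect(P))
m=g&(X[:,2]>.04)&(X[:,2]<.047)&(X[:,1]>.11);print('stop',m.sum(),rect(X[m]))
m=g&(X[:,2]>.090)&(X[:,2]<.097)&(X[:,1]<0);print('tall',m.sum(),rect(X[m]) if m.sum()>3 else'')
X2=X[(X[:,0]>.38)&(X[:,0]<.48)&(X[:,1]>.08)&(X[:,1]<.18)&(X[:,2]>.057)];print('short',len(X2),rect(X2),np.median(X2[:,2]))
E
```

```text
Lrod [array([0.6398, 0.1197, 0.02  ]), array([ 0.6299, -0.0304,  0.02  ])]
Rrod [array([0.712 , 0.1168, 0.02  ]), array([ 0.7156, -0.0342,  0.02  ])]
base L [array([0.6233, 0.129 , 0.01  ]), array([ 0.6145, -0.039 ,  0.01  ])]
base R [array([0.7305, 0.1248, 0.01  ]), array([ 0.7225, -0.0437,  0.01  ])]
carr front L/R [array([0.6265, 0.0445, 0.07  ]), array([0.7177, 0.0406, 0.07  ])]
plate [array([ 0.6229, -0.0171,  0.088 ]), array([ 0.7122, -0.0211,  0.088 ])]
grip top front [array([0.6627, 0.0515, 0.107 ]), array([0.6834, 0.0506, 0.107 ])]
grip 418 [0.67175854 0.06378961 0.10565719] (array([672.8,  62.7]), array([27.2, 20. ]), 87.4)
carr top 491 (array([683. ,  33.8]), array([ 63.4, 102.4]), 45.0)
rod 428 [0.0542 0.6319] (array([640.3,  43.1]), array([175.3,  19.9]), 86.8)
rod 434 [0.0481 0.7053] (array([698.8,  40.1]), array([174.2,  28.8]), 88.2)
stop 772 (array([675.7, 136. ]), array([11.6, 99.4]), 87.1)
tall 297 (array([672.6, -27.8]), array([ 8.7, 49.8]), 87.3)
short 744 (array([432.4, 132.2]), array([52.3, 32. ]), 61.9) 0.06153488174293985
```

Call:
carry_out --commands "0.13 0.08 1 0 0 0.04 1;0.12 0.08 1 0 0 0.04 1;0 0 1 0 0 0 1;0 0 1 0 0 0 1;0 0 1 0 0 0 1" --squeeze 15

```text
t: 3.48
tcp_pos: [0.6684, 0.063, 0.125]
tool_rot: [0.725, 0.689, -0.0, -0.0]
ft_force: [0.2, 0.4, 0.7]
opening: 0.0916
finger_force: 0.0
```

Call:
carry_out --commands "0 0 1 0 0 0 1;0 0 0.95 0 0 0 1;0 0 0 0 0 0 1;0 0 0 0 0 0 -1;0 0 0 0 0 0 -1"

```text
t: 3.9
tcp_pos: [0.6698, 0.0629, 0.0794]
tool_rot: [0.725, 0.689, 0.001, 0.001]
ft_force: [0.1, 0.8, 0.1]
opening: 0.0831
finger_force: 0.0
```

Call:
carry_out --commands "0 0 0 0 0 0 -1;0 0 0 0 0 0 -1;0 0 0 0 0 0 -1;0 0 0 0 0 0 -1;0 0 0 0 0 0 -1"

```text
t: 4.32
tcp_pos: [0.6692, 0.0629, 0.0785]
tool_rot: [0.725, 0.689, 0.0, 0.0]
ft_force: [0.1, -0.6, -0.4]
opening: 0.0497
finger_force: 0.0
```

Call:
carry_out --commands "0 0.1 0 0 0 0 -1;0 0 0 0 0 0 -1;0 0 0 0 0 0 -1;0 0 0 0 0 0 -1;0 0 0 0 0 0 -1"

```text
t: 4.73
tcp_pos: [0.6717, 0.0628, 0.0779]
tool_rot: [0.725, 0.689, 0.0, 0.0]
ft_force: [2.3, 0.3, -1.9]
opening: 0.0222
finger_force: 15.0
```

Call:
carry_out --commands "0 0 0 0 0 0 -1;0 0 0 0 0 0 -1;0.1 0 0 0 0 0 -1;0.2 0 0 0 0 0 -1;0.3 0 0 0 0 0 -1"

```text
t: 5.15
tcp_pos: [0.6725, 0.0773, 0.0779]
tool_rot: [0.725, 0.688, -0.0, 0.0]
ft_force: [2.9, -2.9, -3.2]
opening: 0.0223
finger_force: 15.0
```

Call:
carry_out --commands "0.3 0 0 0 0 0 -1;0.3 0 0 0 0 0 -1;0.3 0 0 0 0 0 -1;0.2 0 0 0 0 0 -1;0.1 0 0 0 0 0 -1"

```text
t: 5.57
tcp_pos: [0.674, 0.1069, 0.0779]
tool_rot: [0.725, 0.689, -0.001, 0.001]
ft_force: [3.5, -15.1, -2.7]
opening: 0.0219
finger_force: 15.0
```

Call:
carry_out --commands "0.07 0 0 0 0 0 -1;0.07 0 0 0 0 0 -1;0 0 0 0 0 0 -1;0 0 0 0 0 0 -1;0 0 0 0 0 0 -1"

```text
t: 5.98
tcp_pos: [0.6741, 0.1073, 0.0779]
tool_rot: [0.725, 0.688, -0.002, 0.002]
ft_force: [2.4, -16.2, -2.1]
opening: 0.0219
finger_force: 15.0
```

Call:
carry_out --commands "-0.1 0 0 0 0 0 -1;0 0 0 0 0 0 1;0 0 0 0 0 0 1;0 0 0 0 0 0 1;0 0 0 0 0 0 1"

```text
t: 6.4
tcp_pos: [0.6735, 0.1097, 0.0781]
tool_rot: [0.725, 0.689, 0.0, -0.0]
ft_force: [-0.5, -0.3, 0.0]
opening: 0.0439
finger_force: 0.0
```

Call:
carry_out --commands "0 0 -0.5 0 0 0 1;0 0 -1 0 0 0 1;0 0 -1 0 0 0 1;0 0 -1 0 0 0 1;0 0 -1 0 0 0 1"

```text
t: 6.82
tcp_pos: [0.6737, 0.1092, 0.1929]
tool_rot: [0.725, 0.689, 0.0, 0.0]
ft_force: [0.3, -0.3, 0.6]
opening: 0.0773
finger_force: 0.0
```

Call:
carry_out --commands "-1 -0.4 -1 0 0 0 1;-1 -0.4 -1 0 0 0 1;-1 -0.4 0 0 0 0 1;-1 -0.4 0 0 0 0 1;-1 -0.4 0 0 0 0 1"

```text
t: 7.23
tcp_pos: [0.617, -0.0141, 0.2424]
tool_rot: [0.725, 0.689, 0.001, 0.001]
ft_force: [-0.0, -0.3, -0.9]
opening: 0.0917
finger_force: 0.0
```

Call:
carry_out --commands "-1 -0.4 0 0 0 0 1;-1 -0.4 0 0 0 0 1;-1 -0.4 0 0 0 0 1;-1 -0.4 0 0 0 0 1;-1 -0.4 0 0 0 0 1"

```text
t: 7.65
tcp_pos: [0.5605, -0.1365, 0.2418]
tool_rot: [0.725, 0.689, 0.0, 0.0]
ft_force: [0.2, -1.3, 0.1]
opening: 0.0917
finger_force: 0.0
```

Call:
carry_out --commands "-1 -0.4 0 0 0 0 1;-1 -0.4 0 0 0 0 1;-1 -0.4 0 0 0 0 1;-1 -0.4 0 0 0 0 1;-1 -0.4 0 0 0 0 1"

```text
t: 8.07
tcp_pos: [0.5042, -0.2588, 0.2417]
tool_rot: [0.725, 0.689, 0.0, 0.001]
ft_force: [0.3, 0.0, 0.3]
opening: 0.0919
finger_force: 0.0
```

Call:
carry_out --commands "-1 -0.4 0 0 0 0 1;-1 -0.4 0 0 0 0 1;-1 -0.4 0 0 0 0 1;-1 -0.4 0 0 0 0 1;-0.5 -0.4 0 0 0 0 1"

```text
t: 8.48
tcp_pos: [0.4482, -0.3701, 0.2415]
tool_rot: [0.725, 0.688, -0.0, 0.001]
ft_force: [-0.4, 0.1, 1.0]
opening: 0.0916
finger_force: 0.0
```

Call:
carry_out --commands "0 0 0 0 0 1 1;0 0 0 0 0 1 1;0 0 0 0 0 1 1;0 0 0 0 0 1 1;0 0 0 0 0 1 1"

```text
t: 8.9
tcp_pos: [0.4492, -0.3676, 0.2416]
tool_rot: [0.88, 0.475, 0.0, 0.0]
ft_force: [-0.2, -0.3, 0.1]
opening: 0.0916
finger_force: 0.0
```

```bash
python3 - <<'E'
from h import *
c=grab('wrist'); st=arm.read_state();print(st['tcp_pos'],st['tool_rot'],st['joint_pos'].round(2))
X=fcloud(c).reshape(-1,3);I=c['image'].reshape(-1,3).astype(int)
m=(abs(X[:,0]-.45)<.05)&(abs(X[:,1]+.37)<.05)&(X[:,2]>.05)&(X[:,2]<.09);P=X[m];m2=P[:,2]>.067
print(m.sum(),m2.sum(),rect(P),rect(P[m2]),np.median(P[m2][:,2]))
im=cv2.resize(c['image'][:,:,::-1],(800,600));cv2.imwrite('pics/w2.png',im)
E
```

```text
[ 0.44923369 -0.36761787  0.24162505] [8.81219317e-01 4.72707328e-01 2.93719053e-04 4.59534023e-04] [-0.82  0.43  1.34  0.    1.37 -0.23]
892 793 (array([ 449.4, -367.4]), array([22.3, 46.4]), 53.9) (array([ 449.6, -367.6]), array([22.2, 45.9]), 53.8) 0.07120701494846565
```

Call:
carry_out --commands "0 0 1 0 0 0.44 1;0 0 1 0 0 0 1;0 0 1 0 0 0 1;0 0 1 0 0 0 1;0 0 1 0 0 0 1"

```text
t: 9.37
tcp_pos: [0.4494, -0.3677, 0.1154]
tool_rot: [0.889, 0.458, 0.0, 0.001]
ft_force: [0.7, -0.8, 0.7]
opening: 0.0921
finger_force: 0.0
```

Call:
carry_out --commands "0 0 1 0 0 0 1;0 0 1 0 0 0 1;0 0 1 0 0 0 1;0 0 0.55 0 0 0 1;0 0 0 0 0 0 1"

```text
t: 9.78
tcp_pos: [0.4479, -0.3663, 0.0242]
tool_rot: [0.889, 0.458, -0.001, -0.003]
ft_force: [-0.3, 0.4, 0.7]
opening: 0.0919
finger_force: 0.0
```

Call:
carry_out --commands "0 0 0 0 0 0 0;0 0 0 0 0 0 -0.4;0 0 0 0 0 0 -1;0 0 0 0 0 0 -1;0 0 0 0 0 0 -1"

```text
t: 10.2
tcp_pos: [0.4495, -0.3682, 0.0277]
tool_rot: [0.889, 0.457, 0.0, 0.001]
ft_force: [0.5, -0.6, -0.4]
opening: 0.0631
finger_force: 0.0
```

Call:
carry_out --commands "0 0 0 0 0 0 -1;0 0 0 0 0 0 -1;0 0 0 0 0 0 -1;0 0 0 0 0 0 -1;0 0 0 0 0 0 -1"

```text
t: 10.62
tcp_pos: [0.4491, -0.3679, 0.0269]
tool_rot: [0.889, 0.457, 0.0, 0.0]
ft_force: [-0.9, 0.5, 2.5]
opening: 0.0462
finger_force: 15.0
```

Call:
carry_out --commands "0 0 -0.5 0 0 0 -1;0 0 -1 0 0 0 -1;0 0 -1 0 0 0 -1;0 0 -1 0 0 0 -1;0 0 -1 0 0 0 -1"

```text
t: 11.03
tcp_pos: [0.4488, -0.3676, 0.14]
tool_rot: [0.889, 0.457, -0.0, -0.0]
ft_force: [-0.9, -0.2, -0.7]
opening: 0.046
finger_force: 15.0
```

Call:
carry_out --commands "0 0 -1 0 0 -0.5 -1;0 0 -1 0 0 -1 -1;0 0 -1 0 0 -1 -1;0 0 -0.5 0 0 -1 -1;0 0 0 0 0 -1 -1"

```text
t: 11.45
tcp_pos: [0.4501, -0.3689, 0.2303]
tool_rot: [0.756, 0.654, 0.0, 0.003]
ft_force: [-0.1, -0.5, -0.5]
opening: 0.0456
finger_force: 15.0
```

Call:
carry_out --commands "0 0 0 0 0 -0.96 -1;0 0 0 0 0 0 -1;0.5 0.27 0 0 0 0 -1;1 0.54 0 0 0 0 -1;1 0.54 0 0 0 0 -1"

```text
t: 11.87
tcp_pos: [0.486, -0.3062, 0.2261]
tool_rot: [0.726, 0.687, 0.0, -0.001]
ft_force: [0.8, -1.1, -1.2]
opening: 0.046
finger_force: 15.0
```

Call:
carry_out --commands "1 0.54 0 0 0 0 -1;1 0.54 0 0 0 0 -1;1 0.54 0 0 0 0 -1;1 0.54 0 0 0 0 -1;1 0.54 0 0 0 0 -1"

```text
t: 12.28
tcp_pos: [0.56, -0.1832, 0.2263]
tool_rot: [0.725, 0.688, 0.0, -0.0]
ft_force: [-0.1, -0.2, -0.7]
opening: 0.0459
finger_force: 15.0
```

Call:
carry_out --commands "1 0.54 0 0 0 0 -1;1 0.54 0 0 0 0 -1;1 0.54 0 0 0 0 -1;1 0.54 0 0 0 0 -1;1 0.54 0 0 0 0 -1"

```text
t: 12.7
tcp_pos: [0.6334, -0.0616, 0.2262]
tool_rot: [0.725, 0.688, -0.0, -0.001]
ft_force: [0.7, -0.3, -1.4]
opening: 0.0461
finger_force: 15.0
```

Call:
carry_out --commands "1 0.54 0 0 0 0 -1;0.4 0.2 0 0 0 0 -1;0 0 0 0 0 0 -1;0 0 0 0 0 0 -1;0 0 0 0 0 0 -1"

```text
t: 13.12
tcp_pos: [0.6526, -0.0309, 0.2265]
tool_rot: [0.725, 0.689, -0.0, -0.0]
ft_force: [0.1, -0.3, -1.2]
opening: 0.0461
finger_force: 15.0
```

```bash
cat >> h.py <<'E'
RC=np.array([.6709,.0396]); RX=np.array([.99875,-.05])*-1; RY=np.array([-.05,-.99875])
def goto(rx,ry):
    st=arm.read_state(); p=st['tcp_pos'];R=Rn.from_quat(st['tool_rot']).as_matrix()
    t=RC+rx*RX+ry*RY; d=t-p[:2]
    print('tcp',p.round(4),'z-tilt',R[:,2].round(4),'yaw',np.degrees(np.arctan2(R[1,1],R[0,1])).round(2),'rack y',((p[:2]-RC)@RY).round(4),'units x,y',(R[:2,0]@d/.025).round(2),(R[:2,1]@d/.025).round(2))
def rk(P): return np.c_[(P[:,:2]-RC)@RX,(P[:,:2]-RC)@RY,P[:,2]]
E
python3 - <<'E'
from h import *
goto(0,.0445)
c=grab('wrist');X=fcloud(c).reshape(-1,3);X=X[~np.isnan(X[:,0])];Q=rk(X)
m=(abs(Q[:,0])<.04)&(Q[:,1]>.03)&(Q[:,1]<.1)&(Q[:,2]>.088)&(Q[:,2]<.098);print('tall',m.sum(),rect(Q[m]) if m.sum()>3 else '')
for n in('scene','side'):
    c=grab(n);X=cloud(c).reshape(-1,3);I=c['image'].reshape(-1,3).astype(int);Q=rk(X)
    m=(abs(Q[:,0])<.04)&(Q[:,1]>.04)&(Q[:,1]<.1)&(Q[:,2]>.0905)&(Q[:,2]<.098);print('tall',n,m.sum(),rect(Q[m]) if m.sum()>3 else '')
    m=(abs(Q[:,0])<.04)&(Q[:,1]>.0)&(Q[:,1]<.1)&(Q[:,2]>.19)&(Q[:,2]<.23);print('held',n,m.sum(),Q[m][:,2].min() if m.any() else '')
E
```

```text
tcp [ 0.6526 -0.0309  0.2265] z-tilt [-9.e-04 -3.e-04 -1.e+00] yaw -2.92 rack y 0.0713 units x,y 1.07 0.59
tall 1023 (array([-1.1, 79.9]), array([35.9, 78.3]), 86.4)
tall scene 66 (array([-7.8, 78.5]), array([51.8, 30.3]), 7.1)
held scene 143 0.19967580823636724
tall side 60 (array([-3.8, 72.3]), array([21.5, 50.3]), 89.0)
held side 140 0.19982800865599465
```

Call:
carry_out --commands "0.54 0.3 0 0 0 0 -1;0.53 0.29 0 0 0 0 -1;0 0 1 0 0 0 -1;0 0 1 0 0 0 -1;0 0 1 0 0 0 -1"

```text
t: 13.68
tcp_pos: [0.6693, -0.0049, 0.1515]
tool_rot: [0.725, 0.689, 0.0, 0.001]
ft_force: [0.1, -0.7, -0.8]
opening: 0.046
finger_force: 15.0
```

Call:
carry_out --commands "0 0 1 0 0 0 -1;0 0 0 0 0 0 -1;0 0 0 0 0 0 -1;0 0 0 0 0 0 -1;0 0 0 0 0 0 -1"

```text
t: 14.1
tcp_pos: [0.6705, -0.0045, 0.1292]
tool_rot: [0.725, 0.689, 0.001, 0.002]
ft_force: [-0.1, 0.2, -0.7]
opening: 0.0463
finger_force: 15.0
```

```bash
python3 - <<'E'
from h import *
goto(0,.0445)
im=[]
for n,x,y in(('scene',215,140),('side',160,175)):
    c=grab(n);im.append(cv2.resize(c['image'][y:y+75,x:x+100,::-1],(400,300),interpolation=cv2.INTER_CUBIC))
cv2.imwrite('pics/p1.png',np.hstack(im))
E
```

```text
tcp [ 0.6705 -0.0045  0.1292] z-tilt [ 4.e-03 -4.e-04 -1.e+00] yaw -2.86 rack y 0.0441 units x,y -0.02 -0.07
```

View pics/p1.png

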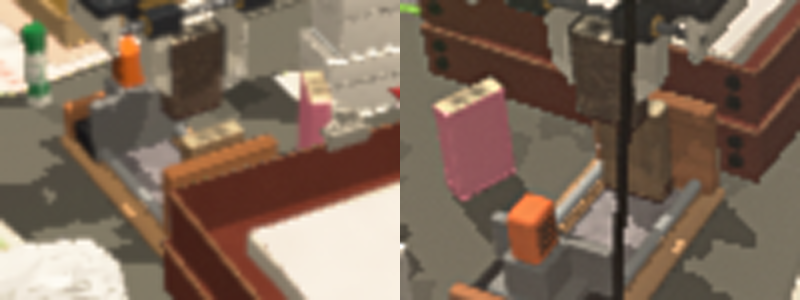

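The left view shows the held stamp above the gap between the carriage and the tall stamp, the right view agrees. I'll lower it.

Call:
carry_out --commands "0 -0.05 0.8 0 0 0 -1;0 0 0.8 0 0 0 -1;0 0 0.8 0 0 0 -1;0 0 0.6 0 0 0 -1;0 0 0.3 0 0 0 -1"

```text
t: 14.62
tcp_pos: [0.6674, -0.0039, 0.0429]
tool_rot: [0.724, 0.689, -0.001, -0.001]
ft_force: [-0.2, 0.2, 0.8]
opening: 0.046
finger_force: 15.0
```

Call:
carry_out --commands "0 0 0.16 0 0 0 -1;0 0 0.1 0 0 0 -1;0 0 0 0 0 0 -1;0 0 0 0 0 0 -1;0 0 0 0 0 0 -1"

```text
t: 15.03
tcp_pos: [0.6687, -0.004, 0.0389]
tool_rot: [0.724, 0.689, 0.001, 0.001]
ft_force: [-0.2, -0.2, -1.0]
opening: 0.0461
finger_force: 15.0
```

Call:
carry_out --commands "0 0 0.06 0 0 0 -1;0 0 0.04 0 0 0 -1;0 0 0 0 0 0 -1;0 0 0 0 0 0 -1;0 0 0 0 0 0 -1"

```text
t: 15.45
tcp_pos: [0.6687, -0.004, 0.0369]
tool_rot: [0.724, 0.689, 0.001, 0.001]
ft_force: [-1.5, 0.1, 6.7]
opening: 0.0456
finger_force: 15.0
```

Call:
carry_out --commands "0 0 -0.08 0 0 0 -1;0 0 0 0 0 0 1;0 0 0 0 0 0 1;0 0 0 0 0 0 1;0 0 0 0 0 0 1"

```text
t: 15.87
tcp_pos: [0.6679, -0.0039, 0.037]
tool_rot: [0.724, 0.689, -0.0, -0.0]
ft_force: [-0.0, -0.0, -0.1]
opening: 0.0678
finger_force: 0.0
```

Call:
carry_out --commands "0 0 -0.3 0 0 0 1;0 0 -0.7 0 0 0 1;0 0 -1 0 0 0 1;0 0 -1 0 0 0 1;0 0 -1 0 0 0 1"

```text
t: 16.28
tcp_pos: [0.6679, -0.004, 0.1387]
tool_rot: [0.724, 0.689, 0.0, -0.0]
ft_force: [0.3, 0.2, -0.3]
opening: 0.0915
finger_force: 0.0
```

Call:
carry_out --commands "0 0 -1 0 0 0 1;0 0 -1 0 0 0 1;0 0 -1 0 0 0 1;0 0 -1 0 0 0 1;0 0 0 0 0 0 1"

```text
t: 16.7
tcp_pos: [0.6701, -0.0041, 0.2441]
tool_rot: [0.724, 0.689, 0.003, 0.004]
ft_force: [1.0, 0.5, 0.9]
opening: 0.0921
finger_force: 0.0
```

Call:
carry_out --commands "-0.05 -0.95 0 0 0 0 1;-0.05 -0.95 0 0 0 0 1;-0.05 -0.95 0 0 0 0 1;-0.05 -0.95 0 0 0 0 1;-0.05 -0.95 0 0 0 0 1"

```text
t: 17.12
tcp_pos: [0.5477, -0.0043, 0.2371]
tool_rot: [0.724, 0.689, -0.0, -0.0]
ft_force: [0.6, -0.1, 0.4]
opening: 0.0919
finger_force: 0.0
```

Call:
carry_out --commands "-0.05 -0.95 0 0 0 0 1;-0.05 -0.95 0 0 0 0 1;-0.05 -0.95 0 0 0 0 1;-0.05 -0.95 0 0 0 0 1;-0.05 -0.95 0 0 0 0 1"

```text
t: 17.53
tcp_pos: [0.4288, -0.0046, 0.2371]
tool_rot: [0.724, 0.689, 0.0, -0.0]
ft_force: [0.5, 0.2, 0.4]
opening: 0.0917
finger_force: 0.0
```

Call:
carry_out --commands "0 0 0 0 0 -0.8 1;0 0 0 0 0 -1 1;0 0 0 0 0 -1 1;0 0 0 0 0 -1 1;0 0 0 0 0 -1 1"

```text
t: 17.95
tcp_pos: [0.43, -0.0047, 0.2374]
tool_rot: [0.528, 0.849, 0.0, 0.0]
ft_force: [-0.1, 0.7, -0.1]
opening: 0.0918
finger_force: 0.0
```

Call:
carry_out --commands "0 0 0 0 0 -1 1;0 0 0 0 0 -1 1;0 0 0 0 0 -1 1;0 0 0 0 0 -1 1;0 0 0 0 0 -1 1"

```text
t: 18.37
tcp_pos: [0.43, -0.0047, 0.2372]
tool_rot: [0.29, 0.957, 0.0, 0.0]
ft_force: [-0.0, 1.1, -0.1]
opening: 0.0916
finger_force: 0.0
```

```bash
python3 - <<'E'
from h import *
goto(0,.0125)
im=[]
for n,x,y in(('scene',215,140),('side',160,175)):
    c=grab(n);im.append(cv2.resize(c['image'][y:y+75,x:x+100,::-1],(400,300),interpolation=cv2.INTER_CUBIC))
    X=cloud(c).reshape(-1,3);Q=rk(X);g=(abs(Q[:,0])<.035)
    for k,a,b,zl,zh in(('mid',.02,.06,.076,.087),('tall',.055,.085,.0905,.098)):
        m=g&(Q[:,1]>a)&(Q[:,1]<b)&(Q[:,2]>zl)&(Q[:,2]<zh);print(n,k,m.sum(),rect(Q[m]) if m.sum()>3 else'',np.median(Q[m][:,2]))
cv2.imwrite('pics/p2.png',np.hstack(im))
E
```

```text
tcp [ 0.43   -0.0047  0.2372] z-tilt [ 0.e+00  1.e-04 -1.e+00] yaw 56.27 rack y 0.0563 units x,y -7.29 6.39
scene mid 48 (array([-1.2, 41.9]), array([47.4, 22. ]), 7.4) 0.08191568323724199
scene tall 63 (array([-6.1, 73.7]), array([20.3, 50.4]), 88.3) 0.09329273198898769
side mid 76 (array([ 1.3, 42.9]), array([46. , 24.8]), 0.8) 0.08081306956399364
side tall 60 (array([-4.4, 72.6]), array([21.1, 49.5]), 89.6) 0.0922610699089012
```

View pics/p2.png

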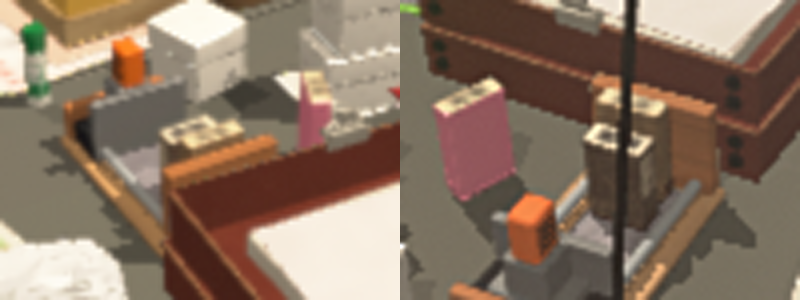

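Both views show the middle stamp upright beside the tall one (rack y about 42 mm). Next the short stamp.

Call:
carry_out --commands "0 0 0 0 0 -0.94 1;0 0 0 0 0 0 1;0.5 0.98 0 0 0 0 1;0.5 0.98 0 0 0 0 1;0.5 0.98 0 0 0 0 1"

```text
t: 18.88
tcp_pos: [0.4321, 0.0785, 0.2373]
tool_rot: [0.249, 0.969, 0.0, 0.0]
ft_force: [1.1, 0.4, -0.1]
opening: 0.0919
finger_force: 0.0
```

Call:
carry_out --commands "0.5 0.98 0 0 0 0 1;0.5 0.96 0 0 0 0 1;0 0 0 0 0 0 1;0 0 0 0 0 0 1;0 0 0 0 0 0 1"

```text
t: 19.3
tcp_pos: [0.4331, 0.132, 0.2371]
tool_rot: [0.246, 0.969, -0.0, -0.0]
ft_force: [-0.3, -0.1, -0.0]
opening: 0.0921
finger_force: 0.0
```

```bash
python3 - <<'E'
from h import *
goto(0,.0125)
c=grab('wrist');X=fcloud(c).reshape(-1,3)
P=X[(abs(X[:,0]-.432)<.05)&(abs(X[:,1]-.132)<.05)&(X[:,2]>.057)&(X[:,2]<.08)];print(len(P),rect(P),np.median(P[:,2]))
E
```

```text
tcp [0.4331 0.132  0.2371] z-tilt [-2.e-04 -4.e-04 -1.e+00] yaw 61.5 rack y -0.0804 units x,y -10.34 0.84
1176 (array([430.9, 132.1]), array([51.8, 29.5]), 61.7) 0.06148336276125216
```

Call:
carry_out --commands "0.06 -0.03 1 0 0 0 1;0 0 1 0 0 0 1;0 0 1 0 0 0 1;0 0 1 0 0 0 1;0 0 1 0 0 0 1"

```text
t: 19.77
tcp_pos: [0.4317, 0.1311, 0.1114]
tool_rot: [0.247, 0.969, 0.0, 0.0]
ft_force: [0.6, 0.3, 0.2]
opening: 0.0919
finger_force: 0.0
```

Call:
carry_out --commands "0 0 1 0 0 0 1;0 0 1 0 0 0 1;0 0 0.9 0 0 0 1;0 0 0.5 0 0 0 1;0 0 0 0 0 0 1"

```text
t: 20.18
tcp_pos: [0.43, 0.131, 0.025]
tool_rot: [0.247, 0.969, -0.001, -0.002]
ft_force: [0.1, 0.2, 0.0]
opening: 0.092
finger_force: 0.0
```

Call:
carry_out --commands "0 0 0 0 0 0 0.2;0 0 0 0 0 0 -0.2;0 0 0 0 0 0 -1;0 0 0 0 0 0 -1;0 0 0 0 0 0 -1"

```text
t: 20.6
tcp_pos: [0.4321, 0.1324, 0.028]
tool_rot: [0.245, 0.969, 0.0, 0.001]
ft_force: [-0.3, 0.5, -0.5]
opening: 0.0633
finger_force: 0.0
```

Call:
carry_out --commands "0 0 0 0 0 0 -1;0 0 0 0 0 0 -1;0 0 0 0 0 0 -1;0 0 0 0 0 0 -1;0 0 0 0 0 0 -1"

```text
t: 21.02
tcp_pos: [0.4318, 0.1325, 0.0276]
tool_rot: [0.245, 0.969, 0.0, 0.0]
ft_force: [-0.2, -0.3, 5.3]
opening: 0.0522
finger_force: 15.0
```

Call:
carry_out --commands "0 0 -0.4 0 0 0 -1;0 0 -1 0 0 0 -1;0 0 -1 0 0 0 -1;0 0 -1 0 0 0 -1;0 0 -1 0 0 0 -1"

```text
t: 21.43
tcp_pos: [0.431, 0.1324, 0.1381]
tool_rot: [0.245, 0.969, -0.0, -0.0]
ft_force: [0.3, 2.1, -1.2]
opening: 0.0516
finger_force: 15.0
```

Call:
carry_out --commands "0 0 -1 0 0 0 -1;0 0 -1 0 0 0 -1;0 0 -1 0 0 0 -1;0 0 -0.9 0 0 0 -1;0 0 0 0 0 0 -1"

```text
t: 21.85
tcp_pos: [0.4334, 0.1327, 0.2387]
tool_rot: [0.245, 0.969, 0.001, 0.003]
ft_force: [1.3, -0.1, -1.0]
opening: 0.0519
finger_force: 15.0
```

Call:
carry_out --commands "-0.49 -0.92 0 0 0 0 -1;-0.49 -0.92 0 0 0 0 -1;-0.49 -0.92 0 0 0 0 -1;-0.49 -0.92 0 0 0 0 -1;-0.49 -0.92 0 0 0 0 -1"

```text
t: 22.27
tcp_pos: [0.43, 0.0011, 0.2336]
tool_rot: [0.245, 0.97, -0.0, -0.001]
ft_force: [1.0, -0.8, -0.7]
opening: 0.0523
finger_force: 15.0
```

Call:
carry_out --commands "0 0 0 0 0 0.73 -1;0 0 0 0 0 1 -1;0 0 0 0 0 1 -1;0 0 0 0 0 1 -1;0 0 0 0 0 1 -1"

```text
t: 22.68
tcp_pos: [0.4302, 0.0021, 0.2335]
tool_rot: [0.478, 0.878, -0.0, -0.001]
ft_force: [-0.4, -0.9, 0.3]
opening: 0.0519
finger_force: 15.0
```

Call:
carry_out --commands "0 0 0 0 0 1 -1;0 0 0 0 0 1 -1;0 0 0 0 0 1 -1;0 0 0 0 0 1 -1;0 0 0 0 0 1 -1"

```text
t: 23.1
tcp_pos: [0.4302, 0.0022, 0.2336]
tool_rot: [0.689, 0.725, -0.0, -0.001]
ft_force: [-0.3, 0.6, -1.0]
opening: 0.052
finger_force: 15.0
```

Call:
carry_out --commands "0 0 0 0 0 1 -1;0 0 0 0 0 0 -1;0 0 0 0 0 0 -1;0 0 0 0 0 0 -1;0 0 0 0 0 0 -1"

```text
t: 23.52
tcp_pos: [0.4306, 0.0021, 0.2344]
tool_rot: [0.723, 0.691, -0.0, -0.0]
ft_force: [-0.1, -0.1, -1.2]
opening: 0.0521
finger_force: 15.0
```

```bash
python3 - <<'E'
from h import *
goto(0,.009)
E
```

```text
tcp [0.4306 0.0021 0.2344] z-tilt [-5.e-04  2.e-04 -1.e+00] yaw -2.65 rack y 0.0495 units x,y 1.58 9.53
```

Call:
carry_out --commands "0.16 0.95 0 0 0 0.03 -1;0.16 0.95 0 0 0 0 -1;0.16 0.95 0 0 0 0 -1;0.16 0.95 0 0 0 0 -1;0.16 0.95 0 0 0 0 -1"

```text
t: 23.93
tcp_pos: [0.5514, 0.0162, 0.2345]
tool_rot: [0.725, 0.689, -0.0, -0.0]
ft_force: [0.8, -0.6, -0.9]
opening: 0.0518
finger_force: 15.0
```

Call:
carry_out --commands "0.16 0.95 0 0 0 0 -1;0.16 0.95 0 0 0 0 -1;0.16 0.95 0 0 0 0 -1;0.15 0.95 0 0 0 0 -1;0.15 0.95 0 0 0 0 -1"

```text
t: 24.35
tcp_pos: [0.671, 0.0296, 0.2342]
tool_rot: [0.725, 0.689, -0.0, -0.0]
ft_force: [0.4, -0.3, -1.6]
opening: 0.052
finger_force: 15.0
```

Call:
carry_out --commands "0 0 1 0 0 0 -1;0 0 1 0 0 0 -1;0 0 1 0 0 0 -1;0 0 1 0 0 0 -1;0 0 0 0 0 0 -1"

```text
t: 24.77
tcp_pos: [0.6668, 0.0296, 0.1284]
tool_rot: [0.725, 0.689, -0.004, -0.004]
ft_force: [-0.2, 1.0, -2.4]
opening: 0.0519
finger_force: 15.0
```

Call:
carry_out --commands "0 0 0 0 0 0 -1;0 0 0 0 0 0 -1;0 0 0 0 0 0 -1;0 0 0 0 0 0 -1;0 0 0 0 0 0 -1"

```text
t: 25.18
tcp_pos: [0.6706, 0.0294, 0.1363]
tool_rot: [0.725, 0.689, 0.001, 0.001]
ft_force: [1.0, -0.2, -0.7]
opening: 0.0516
finger_force: 15.0
```

```bash
python3 - <<'E'
from h import *
goto(0,.009)
c=grab('side');Q=rk(cloud(c).reshape(-1,3));g=(abs(Q[:,0])<.035)
m=g&(Q[:,1]>-.02)&(Q[:,1]<.035)&(Q[:,2]>.09)&(Q[:,2]<.13);print(m.sum(),np.percentile(Q[m],[1,99],axis=0).round(4))
E
```

```text
tcp [0.6706 0.0294 0.1363] z-tilt [ 2.5e-03 -1.0e-04 -1.0e+00] yaw -2.94 rack y 0.0102 units x,y 0.05 -0.01
109 [[-0.0251 -0.0072  0.1078]
 [ 0.0257 -0.0012  0.1294]]
```

Call:
carry_out --commands "0.04 0 0.9 0 0 0 -1;0 0 0.9 0 0 0 -1;0 0 0.9 0 0 0 -1;0 0 0.6 0 0 0 -1;0 0 0.4 0 0 0 -1"

```text
t: 25.65
tcp_pos: [0.6692, 0.0305, 0.0405]
tool_rot: [0.725, 0.689, -0.001, -0.001]
ft_force: [0.6, -0.9, -0.8]
opening: 0.0519
finger_force: 15.0
```

Call:
carry_out --commands "0 0 0.12 0 0 0 -1;0 0 0.08 0 0 0 -1;0 0 0 0 0 0 -1;0 0 0 0 0 0 -1;0 0 0 0 0 0 -1"

```text
t: 26.07
tcp_pos: [0.6708, 0.0303, 0.0383]
tool_rot: [0.725, 0.689, 0.001, 0.001]
ft_force: [0.5, -0.3, -0.0]
opening: 0.0518
finger_force: 15.0
```

Call:
carry_out --commands "0 0 0.04 0 0 0 -1;0 0 0.03 0 0 0 -1;0 0 0 0 0 0 -1;0 0 0 0 0 0 -1;0 0 0 0 0 0 -1"

```text
t: 26.48
tcp_pos: [0.6708, 0.0304, 0.0376]
tool_rot: [0.725, 0.689, 0.001, 0.001]
ft_force: [-2.5, 0.0, 8.6]
opening: 0.0523
finger_force: 15.0
```

Call:
carry_out --commands "0 0 -0.07 0 0 0 -1;0 0 0 0 0 0 1;0 0 0 0 0 0 1;0 0 0 0 0 0 1;0 0 0 0 0 0 1"

```text
t: 26.9
tcp_pos: [0.67, 0.0304, 0.037]
tool_rot: [0.725, 0.689, -0.0, -0.0]
ft_force: [-0.5, -0.3, 0.2]
opening: 0.0736
finger_force: 0.0
```

Call:
carry_out --commands "0 0 -0.4 0 0 0 1;0 0 -0.8 0 0 0 1;0 0 -1 0 0 0 1;0 0 -1 0 0 0 1;0 0 -1 0 0 0 1"

```text
t: 27.32
tcp_pos: [0.67, 0.0304, 0.144]
tool_rot: [0.725, 0.689, 0.0, 0.0]
ft_force: [0.9, -0.1, -0.8]
opening: 0.0919
finger_force: 0.0
```

Call:
carry_out --commands "0.6 0 0 0 0 0 1;0.9 0 0 0 0 0 1;0.9 0 0 0 0 0 1;0.6 0 0 0 0 0 1;0 0 0 0 0 0 1"

```text
t: 27.73
tcp_pos: [0.6736, 0.1088, 0.1422]
tool_rot: [0.724, 0.69, 0.0, -0.0]
ft_force: [0.0, -0.4, 0.6]
opening: 0.0918
finger_force: 0.0
```

```bash
python3 - <<'E'
from h import *
goto(0,-.0678)
im=[]
for n,x,y in(('scene',215,140),('side',160,175)):
    c=grab(n);im.append(cv2.resize(c['image'][y:y+75,x:x+100,::-1],(400,300),interpolation=cv2.INTER_CUBIC))
    Q=rk(cloud(c).reshape(-1,3));g=(abs(Q[:,0])<.035)
    for k,a,b,zl,zh in(('short',-.02,.03,.068,.077),('mid',.02,.06,.078,.087),('tall',.055,.085,.0905,.098)):
        m=g&(Q[:,1]>a)&(Q[:,1]<b)&(Q[:,2]>zl)&(Q[:,2]<zh);print(n,k,m.sum(),rect(Q[m]) if m.sum()>3 else'',np.median(Q[m][:,2]))
cv2.imwrite('pics/p3.png',np.hstack(im))
E
```

```text
tcp [0.6736 0.1088 0.1422] z-tilt [-1.0e-04  1.1e-03 -1.0e+00] yaw -2.75 rack y -0.0692 units x,y -0.06 0.03
scene short 70 (array([-1.5,  7.3]), array([54.3, 29.3]), 9.3) 0.07239661865930777
scene mid 48 (array([-0.6, 40.8]), array([48.2, 21.4]), 13.0) 0.08191238032634557
scene tall 59 (array([-6.6, 74.4]), array([48.6, 19.2]), 1.4) 0.09353892020994185
side short 78 (array([0.3, 7.5]), array([32.2, 53. ]), 89.6) 0.07114741793620502
side mid 29 (array([17.4, 45.1]), array([13.5, 26. ]), 20.1) 0.0811888151813385
side tall 18 (array([15.7, 72.3]), array([10.7, 19. ]), 4.2) 0.09228329802306606
```

View pics/p3.png

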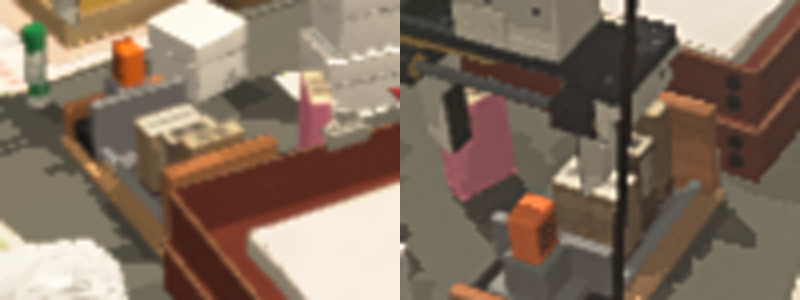

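Both views show the three stamps upright in descending order. I'll grip the carriage and close it up.

Call:
carry_out --commands "-0.05 0 0.8 0 0 0 1;0 0 0.8 0 0 0 1;0 0 0.6 0 0 0 1;0 0 0.35 0 0 0 -1;0 0 0 0 0 0 -1"

```text
t: 28.25
tcp_pos: [0.6726, 0.1027, 0.076]
tool_rot: [0.725, 0.688, -0.002, -0.001]
ft_force: [0.3, 0.2, 0.2]
opening: 0.0826
finger_force: 0.0
```

Call:
carry_out --commands "0 0 0 0 0 0 -1;0 0 0 0 0 0 -1;0 0 0 0 0 0 -1;0 0 0 0 0 0 -1;0 0 0 0 0 0 -1"

```text
t: 28.67
tcp_pos: [0.6742, 0.1041, 0.0793]
tool_rot: [0.725, 0.689, 0.001, 0.0]
ft_force: [-0.3, 0.4, -0.9]
opening: 0.05
finger_force: 0.0
```

Call:
carry_out --commands "0 0 0 0 0 0 -1;0 0 0 0 0 0 -1;0 0 0 0 0 0 -1;0 0 0 0 0 0 -1;0 0 0 0 0 0 -1"

```text
t: 29.08
tcp_pos: [0.6739, 0.1041, 0.0785]
tool_rot: [0.725, 0.689, 0.0, 0.0]
ft_force: [0.7, -0.1, -0.5]
opening: 0.022
finger_force: 15.0
```

Call:
carry_out --commands "-0.1 0 0 0 0 0 -1;-0.2 0 0 0 0 0 -1;-0.2 0 0 0 0 0 -1;-0.2 0 0 0 0 0 -1;-0.2 0 0 0 0 0 -1"

```text
t: 29.5
tcp_pos: [0.6727, 0.081, 0.0785]
tool_rot: [0.725, 0.689, 0.0, -0.0]
ft_force: [0.9, 2.1, -0.7]
opening: 0.0218
finger_force: 15.0
```

Call:
carry_out --commands "-0.2 0 0 0 0 0 -1;-0.2 0 0 0 0 0 -1;-0.15 0 0 0 0 0 -1;-0.15 0 0 0 0 0 -1;-0.1 0 0 0 0 0 -1"

```text
t: 29.92
tcp_pos: [0.6716, 0.0611, 0.0785]
tool_rot: [0.725, 0.689, 0.0, -0.0]
ft_force: [1.2, 2.3, -0.2]
opening: 0.0217
finger_force: 15.0
```

Call:
carry_out --commands "-0.1 0 0 0 0 0 -1;-0.1 0 0 0 0 0 -1;-0.1 0 0 0 0 0 -1;-0.1 0 0 0 0 0 -1;-0.08 0 0 0 0 0 -1"

```text
t: 30.33
tcp_pos: [0.671, 0.0495, 0.0785]
tool_rot: [0.725, 0.689, 0.0, -0.0]
ft_force: [1.3, 2.9, -1.1]
opening: 0.0218
finger_force: 15.0
```

Call:
carry_out --commands "-0.06 0 0 0 0 0 -1;-0.05 0 0 0 0 0 -1;-0.04 0 0 0 0 0 -1;0 0 0 0 0 0 -1;0 0 0 0 0 0 -1"

```text
t: 30.75
tcp_pos: [0.6708, 0.0456, 0.0785]
tool_rot: [0.725, 0.689, -0.0, 0.0]
ft_force: [1.9, 1.2, 0.3]
opening: 0.0222
finger_force: 15.0
```

Call:
carry_out --commands "-0.04 0 0 0 0 0 -1;-0.03 0 0 0 0 0 -1;-0.03 0 0 0 0 0 -1;0 0 0 0 0 0 -1;0 0 0 0 0 0 -1"

```text
t: 31.17
tcp_pos: [0.6708, 0.0451, 0.0785]
tool_rot: [0.725, 0.689, 0.001, -0.001]
ft_force: [2.1, 8.5, -0.7]
opening: 0.0217
finger_force: 15.0
```

Snug (8.5 N). Release, rise and check.

Call:
carry_out --commands "0.06 0 0 0 0 0 -1;0 0 0 0 0 0 0;0 0 0 0 0 0 1;0 0 0 0 0 0 1;0 0 0 0 0 0 1"

```text
t: 31.58
tcp_pos: [0.6706, 0.0444, 0.0784]
tool_rot: [0.725, 0.689, -0.0, -0.0]
ft_force: [0.1, 0.3, -0.1]
opening: 0.0439
finger_force: 0.0
```

Call:
carry_out --commands "0 0 0 0 0 0 1;0 0 -0.4 0 0 0 1;0 0 -0.8 0 0 0 1;0 0 -1 0 0 0 1;0 0 -1 0 0 0 1"

```text
t: 32.0
tcp_pos: [0.6705, 0.0447, 0.1597]
tool_rot: [0.725, 0.689, -0.0, -0.0]
ft_force: [0.8, -0.8, 0.9]
opening: 0.0773
finger_force: 0.0
```

Call:
carry_out --commands "0 0 -1 0 0 0 1;0 0 -1 0 0 0 1;0 0 -1 0 0 0 1;0 0 0 0 0 0 1;0 0 0 0 0 0 1"

```text
t: 32.42
tcp_pos: [0.6714, 0.0448, 0.2361]
tool_rot: [0.725, 0.689, 0.002, 0.002]
ft_force: [0.5, 0.7, -0.0]
opening: 0.0918
finger_force: 0.0
```

```bash
python3 - <<'E'
from h import *
goto(0,0)
im=[]
for n,x,y in(('scene',215,140),('side',160,175)):
    c=grab(n);im.append(cv2.resize(c['image'][y:y+75,x:x+100,::-1],(400,300),interpolation=cv2.INTER_CUBIC))
    Q=rk(cloud(c).reshape(-1,3));g=(abs(Q[:,0])<.035);O=c['image'].reshape(-1,3).astype(int)
    for k,a,b,zl,zh in(('short',.01,.046,.068,.077),('mid',.04,.07,.078,.087),('tall',.06,.09,.0905,.098)):
        m=g&(Q[:,1]>a)&(Q[:,1]<b)&(Q[:,2]>zl)&(Q[:,2]<zh);print(n,k,m.sum(),rect(Q[m]) if m.sum()>3 else'',np.median(Q[m][:,2]))
    m=g&(Q[:,2]>.1)&(Q[:,2]<.11)&(O[:,0]>170)&(O[:,1]<130);print('grip',rect(Q[m]) if m.sum()>3 else '')
cv2.imwrite('pics/p4.png',np.hstack(im))
E
```

```text
tcp [0.6714 0.0448 0.2361] z-tilt [ 4.4e-03 -2.0e-04 -1.0e+00] yaw -2.95 rack y -0.0052 units x,y -0.21 -0.01
scene short 71 (array([-1.5, 19.9]), array([65. , 32.7]), 12.8) 0.07190378586434266
scene mid 27 (array([ 1.6, 53.3]), array([44.4, 16.1]), 17.5) 0.08238943603596086
scene tall 63 (array([-5.6, 77.7]), array([22.3, 49.4]), 84.6) 0.09321078512422656
grip (array([  4.9, 244.7]), array([520.6,  17.7]), 88.7)
side short 82 (array([ 0.2, 28.7]), array([35.2, 68.8]), 88.2) 0.07147345455547144
side mid 80 (array([-1.6, 57.4]), array([51.1, 24.6]), 0.4) 0.08142034708730583
side tall 59 (array([-3.9, 76.2]), array([20.9, 50.5]), 89.1) 0.09259038917168506
grip (array([ 1.9, -9.6]), array([26.8, 19.4]), 86.8)
```

View pics/p4.png

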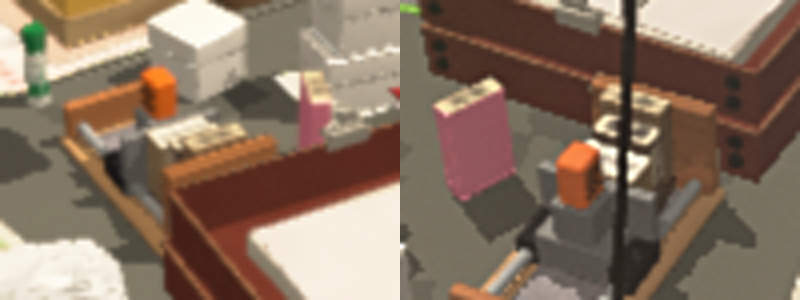

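The views show all three stamps upright and held together between the end plate and the carriage. The arm is clear of everything.

```bash
python3 -c "
from bench import finish_job
print(finish_job())"
```

```text
the job is handed in; nothing more can be done
None
```

The job is handed in, with no verdict returned: the three stamps stand upright in the rack, tall, middle, short from the end plate, held snug by the carriage, and the arm has let go and lifted clear.

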